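# Sweep the used coffee capsules into the counter's built-in waste bin

## Robot

A 6-joint arm with a two-finger parallel gripper is mounted at the origin on the work surface. World frame = base frame: x ahead of the robot, y to its left, z up, the work surface at z = 0. Lengths are in m, angles in rad, forces in N, time in s.
With the tool pointing down it reaches from about 0.375 to 0.9 m from the base axis. Payload 3.1 kg.
Tool frame: the origin (TCP) lies between the finger pads; the fingertips stand 14 mm ahead of it and the grasp point (between the pads) lies 5 mm behind it (robot.finger_overhang is the distance from the TCP to the fingertips, in m); z points along the fingers, y is the line along which they close (so a half turn about z gives the same grasp; the last joint's range is limited). The gripper opens to 87 mm and grips with 3 to 60 N. Pads are 19 mm wide; open, the fingers measure 117 mm over their backs; the gripper's body (75 mm by 190 mm) begins 51 mm behind the grasp point.
Start: joints at [-1.347, 0.527, 1.433, -0, 1.181, -0.178], TCP at [0.244, -0.575, 0.237] pointing down, gripper open.
Joint ranges: [-3.08, 3.08], [-0.75, 2.2], [0.22, 2.44], [-1.43, 4.57], [0, 2.65], [-2.85, 2.85]. Speed limits (rad/s): [2.79, 2.79, 3.14, 3.14, 3.14, 3.14].

## Interface

Orientations are given as a unit quaternion [x, y, z, w].
In Python, from rig import monitor, cams, workorder, robot gives the robot as it stands.
- The arm moves only by the tool send_rows, never from a script. Its argument "moves" is one flat list of numbers, 7 for each row, row after row: the opening, from 0 (shut) to 1 (fully open), then the shift along the world's x, y, z in cm, then the turn, a rotation vector about the world's x, y, z in rad. A call has 1 to 5 rows; each row is the pose to reach, as a shift and turn from the pose commanded when the call began; what a row does not reach only later rows make up. A row lasts 1/12 s, in which the tool goes at most 41.7 mm and 7.16 degrees, less where a joint would pass 70% of its speed; a pose out of reach is approached as far as the arm can. A call with a gripper value outside its range is refused whole. The fingers move at their own pace and stop on an object; "grip_force" is the grip in N (left out, the last holds). Time passes only in rows, so rows that repeat a pose let the fingers close. It gives the time, the measured TCP pose, the force, the opening and the grip force at its end, in the units of the state.
- monitor.get_obs(): the state, without advancing time (a new reading comes with each control period).
- cams.camera(name): name is "scene" or "top" or "wrist"; returns a dict with "pixels" (400x640x3 uint8, blue, green, red), "range_z" (400x640 float32, m along the optical axis (not along the pixel's ray), 0 where there is no reading), "fovy" (degrees; the focal length in pixels is half the picture's height over the tangent of half this angle, whatever the lens; pixels are square), "cx", "cy" (the principal point, pixels), "rvec" (rotation vector, rad) and "tvec" (3), from world to camera coordinates, as OpenCV has them; the wrist camera has in their place "hand_eye" (4x4, takes a point from camera to tool coordinates, whose origin is the TCP and whose axes are the flange's). Camera axes: x right, y down, z forward; pixel columns grow to the right and rows downward; lengths in m; the calibration is good to about 2 mm. A picture is of the moment at which its call begins: read the wrist's pose just before it.
- workorder.hand_in(): hands the job in; it is judged then, once.
The state is a dict: "time": time; "q": joint angles; "joint_velocities": joint speeds; "joint_torque": joint torques, N m; "position": TCP position; "tool_rot": TCP orientation; "ft_force": force on the tool from outside, world axes, zero at the start; "moment": the same for the moment, N m; "grip_width": finger opening in m; "grip_force": force on a finger pad.
Only numpy, scipy, OpenCV 4.12 (cv2) and the standard library are available. Lean on these libraries where they do the work, as an engineer would, in place of code of your own. Each camera call takes 0.05 s, during which the arm holds its last target. There are 200 camera calls.

## Task

Clear up the drinks counter: with the fingertips, sweep the three used coffee capsules across the stone and over the edge of the waste bin let into the counter, so that all three drop into it. Only slide them, never pinch, squash or lift them, and leave the coffee cup, the vase, the stack of paper cups and the potted plant standing where they are.

Things in the scene. Friction and masses are not known exactly. Their poses are not given: they have to be found in the camera images.
- capsule_1_center (a point): a used coffee capsule of thin metal standing foil side down on the counter: flat rim 37 mm across and 2 mm thick at the bottom, above it a plain truncated cone 30 mm across at the rim narrowing to 24 mm, 28.5 mm high in all, about 13 g (hidden, 10 to 17 g), loose, nothing under it. This point lies on its axis half-way up, 14 mm above the stone while it stands; z is its axis. All three are alike.
- capsule_2_center (a point): a used coffee capsule of thin metal standing foil side down on the counter: flat rim 37 mm across and 2 mm thick at the bottom, above it a plain truncated cone 30 mm across at the rim narrowing to 24 mm, 28.5 mm high in all, about 13 g (hidden, 10 to 17 g), loose, nothing under it. This point lies on its axis half-way up, 14 mm above the stone while it stands; z is its axis. All three are alike.
- capsule_3_center (a point): a used coffee capsule of thin metal standing foil side down on the counter: flat rim 37 mm across and 2 mm thick at the bottom, above it a plain truncated cone 30 mm across at the rim narrowing to 24 mm, 28.5 mm high in all, about 13 g (hidden, 10 to 17 g), loose, nothing under it. This point lies on its axis half-way up, 14 mm above the stone while it stands; z is its axis. All three are alike.
- opening (a point): centre of the mouth of the waste bin, a rectangular steel container let into the flat marble counter, at the level of the stone (z = 0 everywhere on the counter). The mouth is 120 mm along its x axis and 200 mm along its y axis; the bin's 5 mm walls end flush with the stone, so that nothing stands up around it, and go straight down. The counter reaches 300 mm beyond this point along +x, and farther on the other sides.
- bin_floor (a point): centre of the bin's flat floor, 150 mm straight below the centre of the mouth. Axes as those of the mouth.
- cup: small white ceramic coffee cup, 68 mm across and 62 mm high, with a handle on its +y side; origin at the centre of its underside. Bystander.
- vase: slim white bud vase with three dried stems, 62 mm across at its widest, vase 140 mm high, stems to 207 mm; origin at the centre of its underside. Bystander.
- cup_stack: stack of paper cups, mouths down, 88 mm across at the bottom, 59 mm at the top, 135 mm high, light (60 g); origin at the centre of its underside. Bystander.
- plant: small potted plant: terracotta pot 96 mm across and 85 mm high, leaves reaching 75 mm from its axis, up to about 210 mm high; origin at the centre of its underside. Bystander.
Not all that is in view belongs to the job. Leave any green look-alike of the part that bears capsule_2_center alone.

How it is judged:
By the outcome, as a careful person would: the job done as asked, in the order asked, and still so for the second after the job is handed in, with the robot touching nothing.
It also fails if it takes over 58 s, if anything falls off the work surface, if the arm or the gripper's body presses on something with over 40 N, if the wrist force passes 120 N, or if a joint passes its speed limit or range.

## Working session

There is one attempt and no reset: what is moved stays moved. The work goes in short steps, Python scripts to look and compute and a tool call to move; the robot and the scene stay as the last step left them, time stands still between calls to the robot, and variables do not carry over. Pictures are saved under pics/ and viewed, at most 10 in all, crops included, and the job is handed in when it is done.

Besides the shell and the picture viewer there is one more tool, called after "Emit:" as name(argument=value, ...) on one line, values as JSON. send_rows: Moves the arm, as the interface text tells. Its arguments: {"type":"object","properties":{"moves":{"type":"array","items":{"type":"number"}},"grip_force":{"type":"number"}},"required":["moves"]}

```bash
mkdir -p pics
cat > h.py <<'E'
import numpy as np,cv2
from scipy.spatial.transform import Rotation as R
from rig import monitor,cams,workorder,robot
def shot(n):
    d=cams.camera(n); np.savez(f'{n}.npz',**{k:v for k,v in d.items()}); return d
def pts(d,uv,z=None):
    f=200/np.tan(np.radians(d['fovy'])/2); M=R.from_rotvec(np.ravel(d['rvec'])).as_matrix(); t=np.ravel(d['tvec'])
    out=[]
    for u,v in uv:
        r=np.array([(u-d['cx'])/f,(v-d['cy'])/f,1])
        if z is None: s=d['range_z'][int(v),int(u)]
        else:
            c=-M.T@t; w=M.T@r; s=(z-c[2])/w[2]
        out.append(M.T@(r*s-t))
    return np.array(out)
E
python3 - <<'E'
from h import *
for n in('top','scene'):
    d=shot(n); cv2.imwrite(f'pics/{n}.png',d['pixels'])
    print(n,d['fovy'],d['rvec'],d['tvec'])
print(monitor.get_obs())
E
```

```text
top 57.193591554640236 [ 2.0908271  -2.11755517  0.24706164] [-0.03484448  0.61691072  0.74075148]
scene 48.460391400423816 [ 1.10064246  2.3645032  -1.06799537] [ 0.45121166 -0.3063679   1.46766516]
{'time': 0.1, 'q': array([-1.34751991e+00,  5.28350399e-01,  1.43375558e+00, -5.52053356e-06,
        1.18141095e+00, -1.78479028e-01]), 'joint_velocities': array([ 0.00245301, -0.00256202, -0.00448761,  0.00073003,  0.00030519,
        0.00042579]), 'joint_torque': array([-3.67733410e-04, -4.40985703e+01, -1.77150214e+01,  6.34072674e-02,
        5.33514738e-02, -4.84144573e-05]), 'position': array([ 0.24429378, -0.57459952,  0.23568939]), 'tool_rot': array([ 9.79891161e-01,  1.99530417e-01, -2.41008083e-05, -9.61838822e-04]), 'ft_force': array([ 0.94574718,  0.40723229, -0.94197092]), 'moment': array([ 0.03284288, -0.01071604, -0.00275086]), 'grip_force': 0.0, 'grip_width': 0.08700766852688772}
```

View pics/top.png

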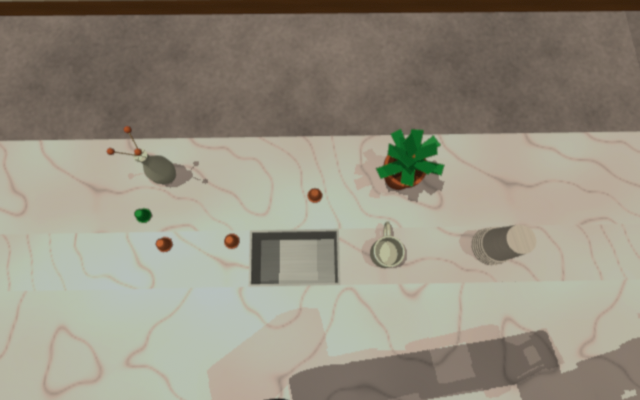

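View pics/scene.png

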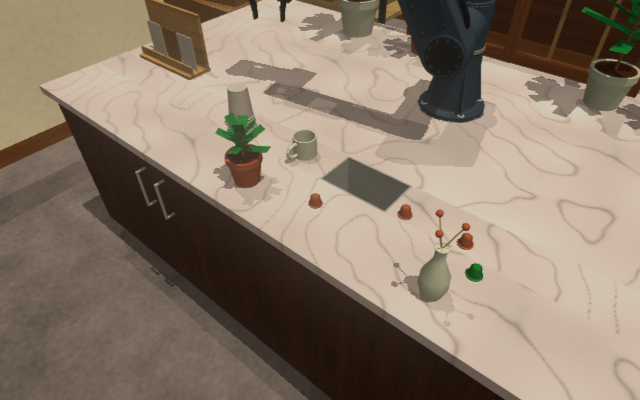

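The orange capsules are in the top view at (315,195), (231,241) and (164,244). The green look-alike is at (143,215) and is to be left alone. The bin is at about (294,258), the cup at (388,250), the vase at (158,168), the plant at (405,170) and the paper cups at about (500,243).

Run:
```python
from h import *
d=dict(np.load('top.npz'))
im=d['pixels']
print('ctr',pts(d,[(315,195),(231.5,241),(164.5,244),(143.5,215)],.018).round(4))
hsv=cv2.cvtColor(im,cv2.COLOR_BGR2HSV)
m=((hsv[...,0]<15)&(hsv[...,1]>130)&(hsv[...,2]>50)).astype('u1')
n,l,s,c=cv2.connectedComponentsWithStats(m)
for i in range(1,n):
    if s[i,4]>40 and c[i][1]>120:print(c[i],s[i],pts(d,[c[i]],.014).round(4))
print('bin',pts(d,[(250,231),(338,231),(338,286),(251,286)],0).round(4))
print('cup,stack,vase,plant,handle',pts(d,[(389,254),(487,246),(163,172),(402,180)],0).round(4))
print('cup rim, handle tip',pts(d,[(388,251),(387,224)],.05).round(4))
o=cv2.resize(im[120:300,90:490],None,fx=2,fy=2,interpolation=3);cv2.imwrite('pics/c1.png',o)
```

```text
ctr [[ 0.6451 -0.0353  0.018 ]
 [ 0.5385  0.1578  0.018 ]
 [ 0.5335  0.3109  0.018 ]
 [ 0.6018  0.3652  0.018 ]]
[388.         159.58139535] [384 156  10   8  43] [[ 0.7329 -0.2141  0.014 ]]
[418.45714286 178.61428571] [414 173  11  13  70] [[ 0.6838 -0.2848  0.014 ]]
[394.5862069  182.53448276] [385 176  23  14 174] [[ 0.6747 -0.2266  0.014 ]]
[314.22222222 195.13333333] [308 189  13  13 135] [[ 0.6458 -0.0334  0.014 ]]
[231.29931973 240.85034014] [225 235  14  13 147] [[0.5393 0.1592 0.014 ]]
[163.82802548 243.96815287] [156 238  16  13 157] [[0.5341 0.3141 0.014 ]]
bin [[ 0.5638  0.1193  0.    ]
 [ 0.5612 -0.0886 -0.    ]
 [ 0.4345 -0.0854 -0.    ]
 [ 0.4371  0.1134 -0.    ]]
cup,stack,vase,plant,handle [[ 0.5056 -0.2063  0.    ]
 [ 0.5213 -0.4378  0.    ]
 [ 0.7121  0.3362  0.    ]
 [ 0.6849 -0.2483  0.    ]]
cup rim, handle tip [[ 0.5081 -0.1946  0.05  ]
 [ 0.5682 -0.1957  0.05  ]]
```

View pics/c1.png

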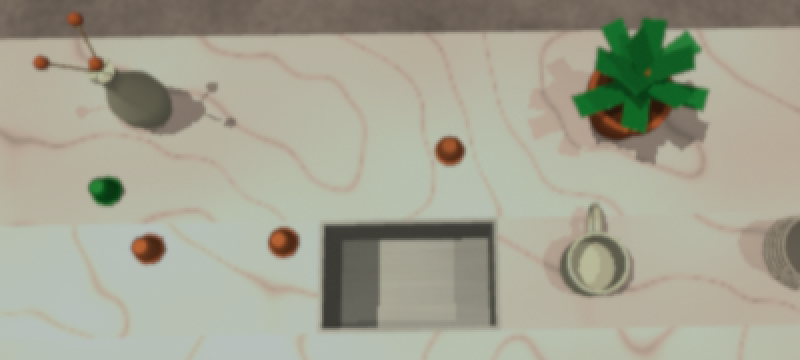

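Emit:
send_rows(moves=[0.17, 2.4, 3, 1.2, 0, 0, -0.08, 0.17, 4.8, 6, 2.4, 0, 0, -0.16, 0.17, 7.2, 9, 3.6, 0, 0, -0.24, 0.17, 9.6, 12, 4.8, 0, 0, -0.32, 0.17, 12, 15, 6, 0, 0, -0.4])

```text
time: 0.52
position: [0.365, -0.4234, 0.2965]
tool_rot: [1.0, -0.001, -0.0, -0.001]
ft_force: [1.9, -0.3, 0.3]
grip_width: 0.0613
grip_force: 0.0
```

Emit:
send_rows(moves=[0.17, 2.4, 2.8, 0, 0, 0, 0, 0.17, 4.8, 5.6, 0, 0, 0, 0, 0.17, 7.2, 8.4, 0, 0, 0, 0, 0.17, 9.6, 11.2, 0, 0, 0, 0, 0.17, 12, 14, 0, 0, 0, 0])

```text
time: 0.93
position: [0.4851, -0.2834, 0.2963]
tool_rot: [1.0, 0.001, -0.0, -0.0]
ft_force: [0.4, 0.5, -0.0]
grip_width: 0.0282
grip_force: 0.0
```

Emit:
send_rows(moves=[0.17, 2.4, 2.8, 0, 0, 0, 0, 0.17, 4.8, 5.6, 0, 0, 0, 0, 0.17, 7.2, 8.4, 0, 0, 0, 0, 0.17, 9.6, 11.2, 0, 0, 0, 0, 0.17, 12, 14, 0, 0, 0, 0])

```text
time: 1.35
position: [0.6051, -0.1434, 0.2961]
tool_rot: [1.0, 0.001, -0.001, -0.0]
ft_force: [0.6, -0.3, -0.4]
grip_width: 0.0148
grip_force: 0.0
```

Emit:
send_rows(moves=[0.17, 2, 2.2, -1, 0, 0, 0, 0.17, 4, 4.4, -2, 0, 0, 0, 0.17, 6, 6.6, -3, 0, 0, 0, 0.17, 8, 8.8, -4, 0, 0, 0, 0.17, 9.5, 11, -5, 0, 0, 0])

```text
time: 1.77
position: [0.7005, -0.0339, 0.2453]
tool_rot: [1.0, 0.001, -0.0, -0.0]
ft_force: [0.6, 0.8, -0.6]
grip_width: 0.0148
grip_force: 0.0
```

```bash
cat >> h.py <<'E'
def wrist(name):
    o=monitor.get_obs(); d=shot('wrist'); cv2.imwrite(f'pics/{name}.png',d['pixels'])
    T=np.eye(4);T[:3,:3]=R.from_quat(o['tool_rot']).as_matrix();T[:3,3]=o['position']
    C=np.linalg.inv(T@d['hand_eye']); d['rvec']=R.from_matrix(C[:3,:3]).as_rotvec(); d['tvec']=C[:3,3]; return d
def orange(d,z=.014,amin=100):
    hsv=cv2.cvtColor(d['pixels'],cv2.COLOR_BGR2HSV)
    m=((hsv[...,0]<15)&(hsv[...,1]>130)&(hsv[...,2]>50)).astype('u1')
    n,l,s,c=cv2.connectedComponentsWithStats(m)
    for i in range(1,n):
        if s[i,4]>amin: print(c[i].round(1),s[i],pts(d,[c[i]],z).round(4))
E
python3 - <<'E'
from h import *
d=wrist('w1'); orange(d)
E
```

```text
[594.8 177.1] [583 156  19  35 180] [[ 0.7011 -0.3317  0.014 ]]
[499.5 197.1] [481 166  39  55 442] [[ 0.6783 -0.2304  0.014 ]]
[537.9 240.9] [515 230  39  19 409] [[ 0.627 -0.281  0.014]]
```

View pics/w1.png

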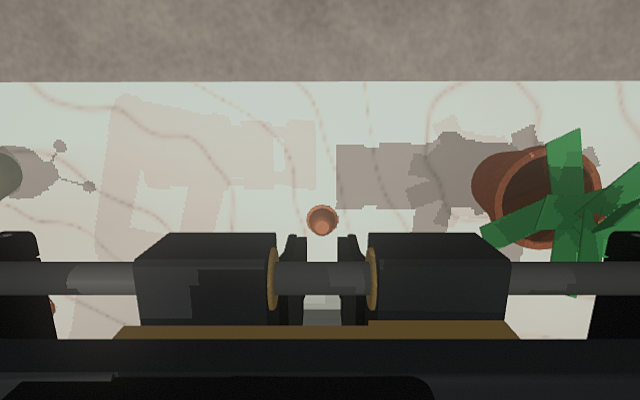

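The capsule rim is centred near (322,219). The plant's leaves reach left to about (480,230).

Run:
```python
from h import *
d=dict(np.load('wrist.npz')); o=monitor.get_obs()
T=np.eye(4);T[:3,:3]=R.from_quat(o['tool_rot']).as_matrix();T[:3,3]=o['position']
C=np.linalg.inv(T@d['hand_eye']); d['rvec']=R.from_matrix(C[:3,:3]).as_rotvec(); d['tvec']=C[:3,3]
print(pts(d,[(322,219.5)],.002),pts(d,[(321,228)],.0285)); print(pts(d,[(484,233),(478,185),(550,140)])); print(d['hand_eye'].round(3))
```

```text
[[ 0.64987845 -0.0276378   0.002     ]] [[ 0.64832911 -0.02667578  0.0285    ]]
[[ 0.67303887 -0.16264852  0.11329567]
 [ 0.69637727 -0.1919944   0.02605477]
 [ 0.74158828 -0.27844835 -0.00327521]]
[[-0.    -0.969 -0.248  0.067]
 [ 1.     0.    -0.    -0.   ]
 [ 0.    -0.248  0.969 -0.149]
 [ 0.     0.     0.     1.   ]]
```

Emit:
send_rows(moves=[0.17, 0.2, 0.2, -3.5, 0, 0, 0, 0.17, 0.4, 0.4, -7, 0, 0, 0, 0.17, 0.4, 0.6, -10.5, 0, 0, 0, 0.17, 0.4, 0.6, -14, 0, 0, 0, 0.17, 0.4, 0.6, -17, 0, 0, 0])

```text
time: 2.23
position: [0.702, -0.0288, 0.0736]
tool_rot: [1.0, 0.001, -0.002, -0.0]
ft_force: [-0.6, -0.4, -0.2]
grip_width: 0.0147
grip_force: 0.0
```

Emit:
send_rows(moves=[0.17, 0, 0, -2, 0, 0, 0, 0.17, 0, 0, -3.5, 0, 0, 0, 0.17, 0, 0, -4.6, 0, 0, 0, 0.17, 0, 0, -5.4, 0, 0, 0, 0.17, 0, 0, -5.5, 0, 0, 0])

```text
time: 2.65
position: [0.703, -0.0292, 0.0205]
tool_rot: [1.0, 0.001, -0.001, -0.0]
ft_force: [-0.1, 0.3, 0.6]
grip_width: 0.0149
grip_force: 0.0
```

Emit:
send_rows(moves=[0.17, -0.6, 0, 0, 0, 0, 0, 0.17, -1.2, 0, 0, 0, 0, 0, 0.17, -1.8, 0, 0, 0, 0, 0, 0.17, -2.4, 0, 0, 0, 0, 0, 0.17, -3, 0, 0, 0, 0, 0])

```text
time: 3.07
position: [0.673, -0.0292, 0.0225]
tool_rot: [1.0, 0.001, 0.001, 0.0]
ft_force: [-0.7, -0.0, -0.4]
grip_width: 0.0148
grip_force: 0.0
```

Emit:
send_rows(moves=[0.17, -0.7, 0, 0, 0, 0, 0, 0.17, -1.4, 0.1, 0, 0, 0, 0, 0.17, -2.1, 0.2, 0, 0, 0, 0, 0.17, -2.8, 0.3, 0, 0, 0, 0, 0.17, -3.5, 0.4, 0, 0, 0, 0])

```text
time: 3.48
position: [0.6377, -0.025, 0.0216]
tool_rot: [1.0, 0.001, -0.0, -0.0]
ft_force: [-0.3, 0.9, 1.2]
grip_width: 0.0144
grip_force: 0.1
```

Run:
```python
from h import *
d=shot('scene'); cv2.imwrite('pics/s2.png',cv2.resize(d['pixels'][100:300,220:540],None,fx=2.5,fy=2.5))
```

```text
(no output)
```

View pics/s2.png

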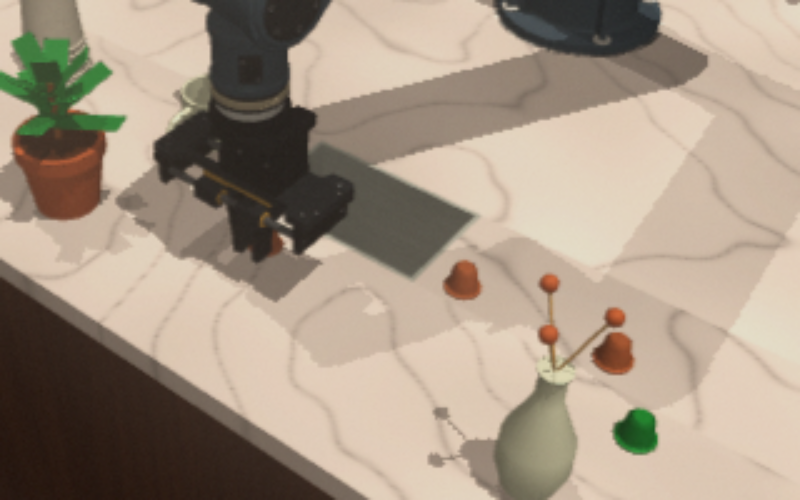

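The capsule stands cradled in front of the fingertips, at about (275,240) in the crop. I'll keep pushing it into the bin.

Emit:
send_rows(moves=[0.17, -0.8, 0.2, 0, 0, 0, 0, 0.17, -1.6, 0.4, 0, 0, 0, 0, 0.17, -2.4, 0.6, 0, 0, 0, 0, 0.17, -3.2, 0.8, 0, 0, 0, 0, 0.17, -4, 1, 0, 0, 0, 0])

```text
time: 3.95
position: [0.5975, -0.0149, 0.0215]
tool_rot: [1.0, 0.001, -0.0, -0.0]
ft_force: [0.2, 0.4, 1.0]
grip_width: 0.0147
grip_force: 0.0
```

Emit:
send_rows(moves=[0.17, -1, 0.2, 0, 0, 0, 0, 0.17, -2, 0.4, 0, 0, 0, 0, 0.17, -3, 0.6, 0, 0, 0, 0, 0.17, -4.2, 0.8, 0, 0, 0, 0, 0.17, -5.5, 1, 0, 0, 0, 0])

```text
time: 4.37
position: [0.5428, -0.005, 0.0217]
tool_rot: [1.0, 0.001, 0.0, 0.0]
ft_force: [-0.1, -0.9, 0.1]
grip_width: 0.0146
grip_force: 0.0
```

Emit:
send_rows(moves=[0.17, -0.8, 0, 0, 0, 0, 0, 0.17, -1, 0, 2, 0, 0, 0, 0.17, -1, 0, 5, 0, 0, 0, 0.17, -1, 0, 8, 0, 0, 0, 0.17, -1, 0, 12, 0, 0, 0])

```text
time: 4.78
position: [0.5316, -0.005, 0.1411]
tool_rot: [1.0, 0.001, -0.002, -0.0]
ft_force: [-0.6, 0.1, -0.8]
grip_width: 0.015
grip_force: 0.0
```

Emit:
send_rows(moves=[0.17, 1, 3, 0.5, 0, 0, 0.12, 0.17, 2, 6, 1, 0, 0, 0.24, 0.17, 3, 9, 1.5, 0, 0, 0.36, 0.17, 4, 12, 2, 0, 0, 0.48, 0.17, 4, 15, 2, 0, 0, 0.6])

```text
time: 5.2
position: [0.5762, 0.1461, 0.1631]
tool_rot: [0.954, 0.299, 0.003, 0.001]
ft_force: [1.1, 0.3, -0.7]
grip_width: 0.0147
grip_force: 0.0
```

Run:
```python
from h import *
d=shot('top'); orange(d,amin=40); cv2.imwrite('pics/t2.png',cv2.resize(d['pixels'][120:320,90:490],None,fx=2,fy=2))
```

```text
[305.3   6.4] [   0    0  640   15 6464] [[ 1.1715 -0.0149  0.014 ]]
[388.1 159.6] [384 156  10   8  43] [[ 0.7328 -0.2144  0.014 ]]
[418.4 177.2] [414 171  11  14  92] [[ 0.6873 -0.2849  0.014 ]]
[394.7 181.9] [386 174  21  15 183] [[ 0.6762 -0.227   0.014 ]]
[231.4 240.8] [225 235  14  13 147] [[0.5393 0.159  0.014 ]]
[303.4 266.6] [298 261  11  11  91] [[ 0.4785 -0.007   0.014 ]]
```

View pics/t2.png

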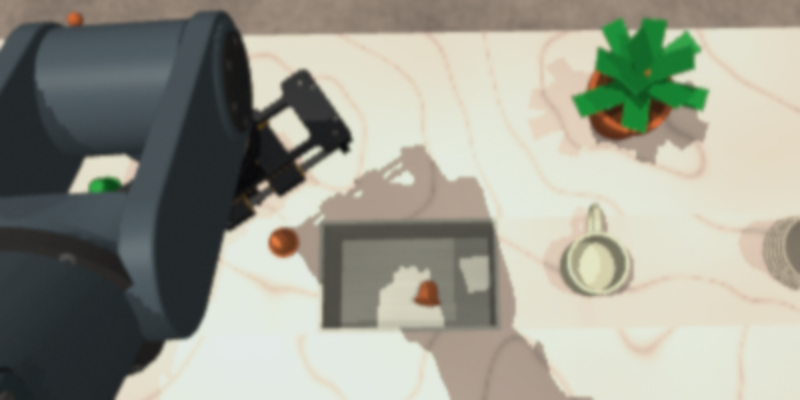

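Capsule A lies in the bin at (428,293) in the crop. Next is the left pair.

Emit:
send_rows(moves=[0.17, -0.9, 1.5, 0.6, 0, 0, 0.12, 0.17, -1.8, 3, 1.2, 0, 0, 0.24, 0.17, -2.7, 4.5, 1.8, 0, 0, 0.36, 0.17, -3.6, 6, 2.4, 0, 0, 0.48, 0.17, -3.6, 7.4, 3, 0, 0, 0.6])

```text
time: 5.67
position: [0.5346, 0.2193, 0.1913]
tool_rot: [0.823, 0.568, -0.002, -0.001]
ft_force: [-0.8, 0.3, 1.3]
grip_width: 0.0145
grip_force: 0.0
```

Emit:
send_rows(moves=[0.17, 0, 0, 0, 0, 0, 0.12, 0.17, 0, 0, 0, 0, 0, 0.24, 0.17, 0, 0, 0, 0, 0, 0.36, 0.17, 0, 0, 0, 0, 0, 0.37, 0.17, 0, 0, 0, 0, 0, 0.37])

```text
time: 6.08
position: [0.537, 0.2186, 0.1914]
tool_rot: [0.708, 0.706, -0.0, -0.0]
ft_force: [-0.1, -0.1, 0.2]
grip_width: 0.0148
grip_force: 0.0
```

Run:
```python
from h import *
d=wrist('w2'); orange(d,amin=40)
print(monitor.get_obs()['position'],monitor.get_obs()['tool_rot'])
```

```text
[0.53716859 0.21857704 0.19139457] [ 7.07874972e-01  7.06337736e-01 -1.35046372e-04 -9.22580639e-05]
```

View pics/w2.png

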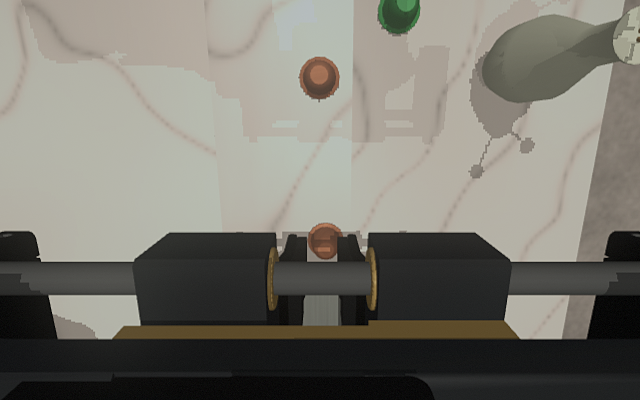

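B is at (325,241), C at (320,78) and the green look-alike at (398,10). Now I'll work out positions for B and C.

Run:
```python
from h import *
d=dict(np.load('wrist.npz')); o=monitor.get_obs()
T=np.eye(4);T[:3,:3]=R.from_quat(o['tool_rot']).as_matrix();T[:3,3]=o['position']
C=np.linalg.inv(T@d['hand_eye']); d['rvec']=R.from_matrix(C[:3,:3]).as_rotvec(); d['tvec']=C[:3,3]
print(pts(d,[(325,239),(320,77.5),(398,10)],.004))
```

```text
[[0.53979504 0.16392381 0.004     ]
 [0.5352563  0.31841403 0.004     ]
 [0.60283608 0.37339599 0.004     ]]
```

Emit:
send_rows(moves=[0.17, 0.3, 0, -3.5, 0, 0, 0, 0.17, 0.3, 0, -7, 0, 0, 0, 0.17, 0.3, 0, -10.5, 0, 0, 0, 0.17, 0.3, 0, -13, 0, 0, 0, 0.17, 0.3, 0, -14, 0, 0, 0])

```text
time: 6.55
position: [0.5379, 0.218, 0.0478]
tool_rot: [0.708, 0.707, -0.003, -0.002]
ft_force: [-0.5, 0.1, -0.8]
grip_width: 0.0146
grip_force: 0.0
```

Emit:
send_rows(moves=[0.17, 0, 0, -1.5, 0, 0, 0, 0.17, 0, 0, -2.6, 0, 0, 0, 0.17, 0, 0, -3.1, 0, 0, 0, 0.17, 0, -0.5, -3.1, 0, 0, 0, 0.17, 0, -1.1, -3.1, 0, 0, 0])

```text
time: 6.97
position: [0.5409, 0.2078, 0.0212]
tool_rot: [0.707, 0.708, 0.0, 0.0]
ft_force: [0.4, -0.2, 0.6]
grip_width: 0.0148
grip_force: 0.0
```

Emit:
send_rows(moves=[0.17, 0, -0.6, 0, 0, 0, 0, 0.17, 0, -1.2, 0, 0, 0, 0, 0.17, 0, -1.8, 0, 0, 0, 0, 0.17, -0.2, -2.4, 0, 0, 0, 0, 0.17, -0.4, -3, 0, 0, 0, 0])

```text
time: 7.38
position: [0.5366, 0.177, 0.021]
tool_rot: [0.707, 0.707, 0.0, 0.0]
ft_force: [-0.0, 0.2, 0.3]
grip_width: 0.0148
grip_force: 0.1
```

Emit:
send_rows(moves=[0.17, -0.4, -0.7, 0, 0, 0, 0, 0.17, -0.8, -1.4, 0, 0, 0, 0, 0.17, -1.2, -2.1, 0, 0, 0, 0, 0.17, -1.6, -2.8, 0, 0, 0, 0, 0.17, -2, -3.5, 0, 0, 0, 0])

```text
time: 7.8
position: [0.5158, 0.1421, 0.0205]
tool_rot: [0.707, 0.707, -0.0, -0.0]
ft_force: [-0.4, 0.1, 0.6]
grip_width: 0.0146
grip_force: 0.1
```

Emit:
send_rows(moves=[0.17, -0.3, -1, 0, 0, 0, 0, 0.17, -0.6, -2, 0, 0, 0, 0, 0.17, -0.9, -3, 0, 0, 0, 0, 0.17, -1.2, -4.2, 0, 0, 0, 0, 0.17, -1.3, -5.2, 0, 0, 0, 0])

```text
time: 8.22
position: [0.5027, 0.0895, 0.0205]
tool_rot: [0.707, 0.707, -0.0, -0.0]
ft_force: [0.2, 1.3, -0.7]
grip_width: 0.0147
grip_force: 0.0
```

Emit:
send_rows(moves=[0.17, 0, -0.5, 2, 0, 0, 0, 0.17, 0, -0.5, 5, 0, 0, 0, 0.17, 0.3, 1.5, 8.5, 0, 0, 0, 0.17, 1, 4.5, 11, 0, 0, 0, 0.17, 2, 8, 12, 0, 0, 0])

```text
time: 8.63
position: [0.5252, 0.1699, 0.1443]
tool_rot: [0.708, 0.706, 0.002, 0.002]
ft_force: [1.2, 0.6, -1.8]
grip_width: 0.0149
grip_force: 0.0
```

Emit:
send_rows(moves=[0.17, 0.2, 4, 1, 0, 0, 0, 0.17, 0.4, 8, 2, 0, 0, 0, 0.17, 0.6, 12, 3, 0, 0, 0, 0.17, 0.8, 16, 4, 0, 0, 0, 0.17, 1, 20, 4, 0, 0, 0])

```text
time: 9.05
position: [0.5347, 0.3725, 0.1829]
tool_rot: [0.707, 0.707, 0.002, 0.001]
ft_force: [0.2, 0.5, 0.3]
grip_width: 0.0148
grip_force: 0.0
```

Run:
```python
from h import *
d=shot('top'); orange(d,amin=40); cv2.imwrite('pics/t3.png',cv2.resize(d['pixels'][120:320,90:490],None,fx=2,fy=2))
```

```text
[307.2   6.6] [   0    0  640   15 5560] [[ 1.1708 -0.02    0.014 ]]
[388.  159.6] [384 156  10   8  43] [[ 0.7329 -0.2141  0.014 ]]
[418.5 178.4] [414 173  11  12  71] [[ 0.6843 -0.2849  0.014 ]]
[394.6 182.4] [385 176  23  14 175] [[ 0.675  -0.2267  0.014 ]]
[164.1 244.1] [157 238  15  14 161] [[0.5338 0.3134 0.014 ]]
[286.5 262.8] [280 259  13  10  97] [[0.4876 0.0316 0.014 ]]
[303.6 266.6] [298 261  11  11  95] [[ 0.4786 -0.0074  0.014 ]]
```

View pics/t3.png

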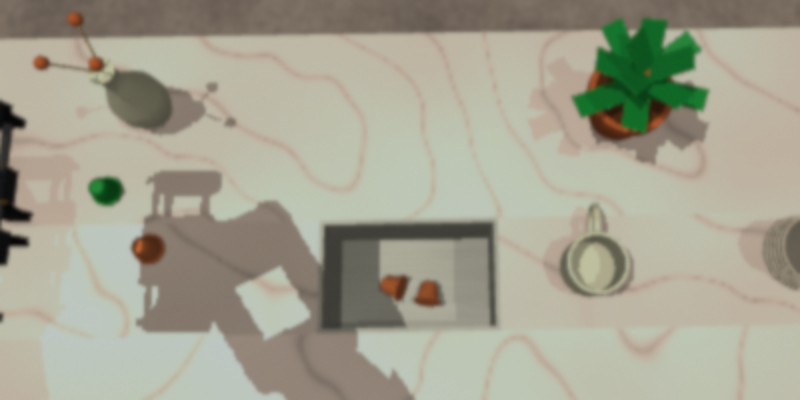

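Two capsules are in the bin, at (395,287) and (428,293) in the crop. Now C.

Emit:
send_rows(moves=[0.17, 0, 0, -3.5, 0, 0, 0, 0.17, 0, 0, -7, 0, 0, 0, 0.17, 0, 0, -10.5, 0, 0, 0, 0.17, 0, 0, -12.5, 0, 0, 0, 0.17, 0, 0, -13.5, 0, 0, 0])

```text
time: 9.52
position: [0.5312, 0.3687, 0.0415]
tool_rot: [0.707, 0.707, -0.003, -0.001]
ft_force: [0.2, -0.4, -0.1]
grip_width: 0.0149
grip_force: 0.0
```

Emit:
send_rows(moves=[0.17, 0, 0, -1.5, 0, 0, 0, 0.17, 0, 0, -2.4, 0, 0, 0, 0.17, 0, 0, -2.8, 0, 0, 0, 0.17, 0, -0.5, -2.8, 0, 0, 0, 0.17, 0, -1.1, -2.8, 0, 0, 0])

```text
time: 9.93
position: [0.534, 0.3598, 0.0183]
tool_rot: [0.707, 0.708, 0.001, 0.0]
ft_force: [-0.6, 0.1, 0.6]
grip_width: 0.0149
grip_force: 0.0
```

Emit:
send_rows(moves=[0.17, 0, -0.6, 0, 0, 0, 0, 0.17, 0, -1.2, 0, 0, 0, 0, 0.17, 0, -1.8, 0, 0, 0, 0, 0.17, 0, -2.5, 0, 0, 0, 0, 0.17, -0.2, -3.3, 0, 0, 0, 0])

```text
time: 10.35
position: [0.5322, 0.3263, 0.0181]
tool_rot: [0.707, 0.707, 0.001, 0.0]
ft_force: [0.3, 0.2, 0.8]
grip_width: 0.0146
grip_force: 0.1
```

Emit:
send_rows(moves=[0.17, -0.1, -0.9, 0, 0, 0, 0, 0.17, -0.2, -1.8, 0, 0, 0, 0, 0.17, -0.3, -2.7, 0, 0, 0, 0, 0.17, -0.4, -3.6, 0, 0, 0, 0, 0.17, -0.5, -4.5, 0, 0, 0, 0])

```text
time: 10.77
position: [0.5263, 0.2808, 0.0175]
tool_rot: [0.707, 0.707, -0.0, -0.0]
ft_force: [0.6, 0.6, 0.6]
grip_width: 0.0146
grip_force: 0.1
```

Emit:
send_rows(moves=[0.17, -0.1, -0.9, 0, 0, 0, 0, 0.17, -0.2, -1.8, 0, 0, 0, 0, 0.17, -0.3, -2.7, 0, 0, 0, 0, 0.17, -0.4, -3.6, 0, 0, 0, 0, 0.17, -0.5, -4.5, 0, 0, 0, 0])

```text
time: 11.18
position: [0.5214, 0.2359, 0.0176]
tool_rot: [0.707, 0.707, 0.0, 0.0]
ft_force: [-0.3, 0.0, 1.2]
grip_width: 0.0149
grip_force: 0.1
```

Emit:
send_rows(moves=[0.17, -0.2, -0.9, 0, 0, 0, 0, 0.17, -0.4, -1.8, 0, 0, 0, 0, 0.17, -0.6, -2.7, 0, 0, 0, 0, 0.17, -0.8, -3.6, 0, 0, 0, 0, 0.17, -1, -4.5, 0, 0, 0, 0])

```text
time: 11.6
position: [0.5112, 0.1909, 0.0176]
tool_rot: [0.707, 0.707, -0.0, -0.0]
ft_force: [0.2, 0.2, -0.3]
grip_width: 0.015
grip_force: 0.1
```

Run:
```python
from h import *
d=shot('scene'); orange(d,amin=15); d=shot('top'); orange(d,amin=40)
```

```text
[520.7   3.2] [508   0  22   8 115] [[-1.0294 -0.178   0.014 ]]
[415.9  30.9] [395   2  36  53 697] [[-0.4374 -0.395   0.014 ]]
[632.6  24.7] [624  20  15   8  38] [[-1.052   0.2956  0.014 ]]
[603.8  43.6] [597  27  15  32  39] [[-0.7742  0.2563  0.014 ]]
[552.4  63.3] [ 494   48  100   35 1571] [[-0.4766  0.1601  0.014 ]]
[624.6  69.1] [615  54  22  24 164] [[-0.5848  0.3758  0.014 ]]
[638.   63.1] [636  58   4  10  27] [[-0.6662  0.4008  0.014 ]]
[634.2  89.5] [627  79  13  18 112] [[-0.4439  0.4386  0.014 ]]
[ 34.  143.8] [   0  122   73   46 1189] [[ 0.9919 -0.8431  0.014 ]]
[245.5 171.6] [225 153  37  34 710] [[ 0.6827 -0.2523  0.014 ]]
[439.4 212.9] [436 210   7   7  39] [[0.4961 0.2297 0.014 ]]
[465.8 226.3] [463 223   7   7  42] [[0.4975 0.299  0.014 ]]
[439.1 233.4] [436 230   7   8  46] [[0.5568 0.2624 0.014 ]]
[307.6   6.4] [   0    0  640   15 6294] [[ 1.1713 -0.0211  0.014 ]]
[388.  159.6] [384 156  10   8  43] [[ 0.7329 -0.2141  0.014 ]]
[418.4 177.3] [414 171  11  14  91] [[ 0.6872 -0.2849  0.014 ]]
[394.7 182.2] [386 175  22  14 177] [[ 0.6756 -0.227   0.014 ]]
[229.8 253.2] [224 247  13  14 140] [[0.5109 0.1616 0.014 ]]
[286.8 262.8] [281 258  12  12 101] [[0.4875 0.0309 0.014 ]]
[303.4 266.8] [298 261  11  12  95] [[ 0.478  -0.0071  0.014 ]]
```

C is at the fingertips, at (0.511, 0.164), so I'll finish the sweep.

Emit:
send_rows(moves=[0.17, -0.1, -0.9, 0, 0, 0, 0, 0.17, -0.2, -1.8, 0, 0, 0, 0, 0.17, -0.3, -2.7, 0, 0, 0, 0, 0.17, -0.4, -3.6, 0, 0, 0, 0, 0.17, -0.5, -4.5, 0, 0, 0, 0])

```text
time: 12.12
position: [0.5063, 0.1459, 0.0175]
tool_rot: [0.707, 0.707, -0.0, -0.0]
ft_force: [-0.0, 0.6, 0.2]
grip_width: 0.0147
grip_force: 0.1
```

Emit:
send_rows(moves=[0.17, -0.1, -1, 0, 0, 0, 0, 0.17, -0.2, -2, 0, 0, 0, 0, 0.17, -0.3, -3, 0, 0, 0, 0, 0.17, -0.3, -4.2, 0, 0, 0, 0, 0.17, -0.3, -5.4, 0, 0, 0, 0])

```text
time: 12.53
position: [0.5033, 0.0916, 0.0175]
tool_rot: [0.707, 0.708, -0.0, 0.0]
ft_force: [-0.4, 0.1, -0.2]
grip_width: 0.0148
grip_force: 0.0
```

Emit:
send_rows(moves=[0.17, 0, -0.5, 2, 0, 0, 0, 0.17, 0, -0.5, 5, 0, 0, 0, 0.17, 0.3, 1.5, 8.5, 0, 0, 0, 0.17, 1, 4.5, 11, 0, 0, 0, 0.17, 2, 8, 12, 0, 0, 0])

```text
time: 12.95
position: [0.5252, 0.1718, 0.1413]
tool_rot: [0.708, 0.706, 0.002, 0.002]
ft_force: [0.5, -0.3, -0.5]
grip_width: 0.0149
grip_force: 0.0
```

Emit:
send_rows(moves=[0.17, 0.2, 3, 2, 0, 0, 0, 0.17, 0.4, 6, 4, 0, 0, 0, 0.17, 0.6, 9, 6, 0, 0, 0, 0.17, 0.8, 12, 8, 0, 0, 0, 0.17, 1, 13, 8, 0, 0, 0])

```text
time: 13.37
position: [0.536, 0.3068, 0.2221]
tool_rot: [0.706, 0.708, 0.005, 0.002]
ft_force: [0.7, 0.1, 0.7]
grip_width: 0.0147
grip_force: 0.0
```

Run:
```python
from h import *
d=shot('top'); orange(d,amin=40); cv2.imwrite('pics/t4.png',cv2.resize(d['pixels'][120:320,90:490],None,fx=2,fy=2))
```

```text
[308.    6.5] [   0    0  640   15 5612] [[ 1.1709 -0.0221  0.014 ]]
[388.  159.6] [384 156  10   8  43] [[ 0.7329 -0.2141  0.014 ]]
[418.5 178.4] [414 173  11  12  72] [[ 0.6844 -0.2849  0.014 ]]
[394.6 182.4] [385 176  23  14 177] [[ 0.6751 -0.2266  0.014 ]]
[267.4 260.5] [263 256  11  11  89] [[0.4934 0.075  0.014 ]]
[287.3 262.7] [281 258  13  12 101] [[0.4877 0.0296 0.014 ]]
[303.4 266.8] [298 261  11  12 101] [[ 0.4781 -0.0071  0.014 ]]
```

View pics/t4.png

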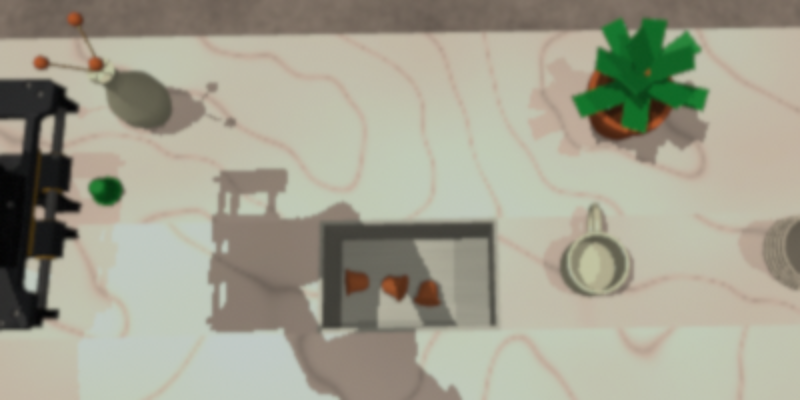

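All three capsules lie on the bin floor, at (357,283), (395,287) and (428,293) in the crop. The bystanders and the green capsule have not moved, and the arm is clear.

```bash
python3 -c "
from rig import workorder
print(workorder.hand_in())"
```

```text
the job is handed in; nothing more can be done
None
```

All three used capsules were swept into the bin, the cup, vase, paper cups, plant and green look-alike were left where they stood, and the job is handed in (about 13 s of robot time); no verdict came back.

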